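# Line up the microscope objectives on the rail by length

## Task

Line up the four microscope objectives on the four white pads of the optical rail in order of length, one centred on each pad: the shortest on the pad next to the black nosepiece turret, the longest at the other end, ready to be screwed in. Keep every objective upright with its nose up, set it down gently without dropping it, and do not knock or shift the small sample vial with the white cap.

Things in the scene. Friction and masses are not known exactly. Their poses are not given: they have to be found in the camera images.
- objective_red: microscope objective with a red colour band, 46 mm tall, loose, standing upright on its flat black base cap with its nose (the narrower lens end) up. Aluminium barrel of 31 mm diameter, straight from the underside to 29 mm up, then a bevelled colour ring and a narrower nose. Mass 0.08 to 0.35 kg. Origin: centre of the underside; z: up through the nose. Round, its yaw means nothing.
- objective_yellow: microscope objective with a yellow colour band, 60 mm tall, loose, standing upright on its flat black base cap with its nose (the narrower lens end) up. Aluminium barrel of 32 mm diameter, straight from the underside to 38 mm up, then a bevelled colour ring and a narrower nose. Mass 0.08 to 0.35 kg. Origin: centre of the underside; z: up through the nose. Round, its yaw means nothing.
- objective_green: microscope objective with a green colour band, 74 mm tall, loose, standing upright on its flat black base cap with its nose (the narrower lens end) up. Aluminium barrel of 34 mm diameter, straight from the underside to 47 mm up, then a bevelled colour ring and a narrower nose. Mass 0.08 to 0.35 kg. Origin: centre of the underside; z: up through the nose. Round, its yaw means nothing.
- objective_blue: microscope objective with a blue colour band, 88 mm tall, loose, standing upright on its flat black base cap with its nose (the narrower lens end) up. Aluminium barrel of 36 mm diameter, straight from the underside to 56 mm up, then a bevelled colour ring and a narrower nose. Mass 0.08 to 0.35 kg. Origin: centre of the underside; z: up through the nose. Round, its yaw means nothing.
- carrier_a: one of four identical carriers fixed in a straight row along a low optical rail, 68 to 88 mm apart; which letter stands where changes. Dark block, 60 mm across the rail, 56 mm along it, with a flat round white pad (52 mm diameter) on top, 40 mm above the table, and a red clamp screw on the side away from the robot. Origin: centre of the pad's top face; y: along the rail, x: across, z: up.
- carrier_b: one of four identical carriers fixed in a straight row along a low optical rail, 68 to 88 mm apart; which letter stands where changes. Dark block, 60 mm across the rail, 56 mm along it, with a flat round white pad (52 mm diameter) on top, 40 mm above the table, and a red clamp screw on the side away from the robot. Origin: centre of the pad's top face; y: along the rail, x: across, z: up.
- carrier_c: one of four identical carriers fixed in a straight row along a low optical rail, 68 to 88 mm apart; which letter stands where changes. Dark block, 60 mm across the rail, 56 mm along it, with a flat round white pad (52 mm diameter) on top, 40 mm above the table, and a red clamp screw on the side away from the robot. Origin: centre of the pad's top face; y: along the rail, x: across, z: up.
- carrier_d: one of four identical carriers fixed in a straight row along a low optical rail, 68 to 88 mm apart; which letter stands where changes. Dark block, 60 mm across the rail, 56 mm along it, with a flat round white pad (52 mm diameter) on top, 40 mm above the table, and a red clamp screw on the side away from the robot. Origin: centre of the pad's top face; y: along the rail, x: across, z: up.
- nosepiece: the revolving nosepiece (objective turret): black knurled disc, 104 mm diameter, 55 mm high, five round steel-rimmed ports on its domed top, fixed on the table just past one end of the rail, its axis 130 to 160 mm from the nearest pad's centre; a black lamp controller box stands past the other end. Which end changes. Origin: centre of its underside; z: up.
- vial: a small sample vial, clear with a white cap, 26 mm diameter, 48 mm tall, loose, standing on the table among the objectives; a bystander. Origin: centre of its underside; z: up.

How it is judged:
By the outcome, as a careful person would: the job done as asked, in the order asked, and still so for the second after the job is handed in, with the robot touching nothing.
It also fails if it takes over 96 s, if anything falls off the work surface, if the arm or the gripper's body presses on something with over 40 N, if the wrist force passes 120 N, or if a joint passes its speed limit or range.

## Robot

A 6-joint arm with a two-finger parallel gripper is mounted at the origin on the work surface. World frame = base frame: x ahead of the robot, y to its left, z up, the work surface at z = 0. Lengths are in m, angles in rad, forces in N, time in s.
With the tool pointing down it reaches from about 0.25 to 0.775 m from the base axis. Payload 8.9 kg.
Tool frame: the origin (TCP) lies on the centre line of the jaws, within the pads' length; the fingertips stand 17 mm ahead of it and the grasp point (between the pads) lies 2 mm behind it (arm.nose_length is the distance from the TCP to the fingertips, in m); z points along the fingers, y is the line along which they close (so a half turn about z gives the same grasp; the last joint's range is limited). The gripper opens to 85 mm and grips with 20 to 120 N. Pads are 22 mm wide; open, the fingers measure 114 mm over their backs; the gripper's body (76 mm by 85 mm) begins 54 mm behind the grasp point. The pads swing forward as they close: fully open they stand 13 mm farther back than shut.
Start: joints at [-1.289, 0.291, -0.153, 1.127, 0, 1.431], TCP at [0.214, -0.479, 0.248] pointing down, gripper open.
Joint ranges: [-2.52, 2.52], [-0.91, 1.74], [-1.3, 1.37], [-1.96, 2.02], [-1.52, 1.47], [-3.14, 3.14]. Speed limits (rad/s): [2.22, 2.22, 2.79, 3.14, 3.14, 3.14].

## Interface

Orientations are given as a unit quaternion [w, x, y, z].
In Python, from cell import arm gives the robot as it stands. The module is installed in compiled form; this text tells all that it offers.
- The arm moves only by the tool send_rows, never from a script. Its argument "moves" is a list of rows, each an object of numbers: "x", "y", "z": the shift along the tool's x, y, z in mm; "wx", "wy", "wz": the turn, a rotation vector about the tool's x, y, z in rad; "fingers": the opening, from -1 (shut) to 1 (fully open). A call has exactly 5 rows; each row shifts and turns the commanded pose from where the row before left it, along the tool's axes as they then stand; what a row does not reach is not made up. A row lasts 1/10 s, in which the tool goes at most 50 mm and 8.59 degrees, less where a joint would pass 70% of its speed; a pose out of reach is approached as far as the arm can. A call with a gripper value outside its range is refused whole. The fingers move at their own pace and stop on an object; "squeeze" is the grip in N (left out, the last holds). Time passes only in rows, so rows that do not move let the fingers close, or fill a call up. It gives the time, the measured TCP pose, the force, the opening and the grip force at its end, in the units of the state.
- arm.read_state(): the state, without advancing time (a new reading comes with each control period).
- arm.capture(name): name is "side" or "top"; returns the picture (420x560x3 uint8, blue, green, red); there is no depth.
- arm.camera_params(name): a dict with "mtx" (3x3 intrinsics, pixels), "k1" (the pictures are not rectified: a ray, as slopes to the right and down, at radius r is drawn at 1 + k1 r^2 times it, then the intrinsics apply), "extrinsics" (4x4, takes a point from world to camera coordinates). Camera axes: x right, y down, z forward; pixel columns grow to the right and rows downward; lengths in m; the calibration is good to about 2 mm. A picture is of the moment at which its call begins. camera_params takes no time and is no camera call.
- arm.finish_job(): hands the job in; it is judged then, once.
The state is a dict: "clock": time; "q": joint angles; "dq": joint speeds; "joint_torque": joint torques, N m; "position": TCP position; "orientation": TCP orientation; "contact_force": force on the tool from outside, world axes, zero at the start; "torque": the same for the moment, N m; "grip_width": finger opening in m; "grip_force": force on a finger pad.
Only numpy, scipy, OpenCV 4.12 (cv2) and the standard library are available. Lean on these libraries where they do the work, as an engineer would, in place of code of your own. Each camera call takes 0.05 s, during which the arm holds its last target. There are 200 camera calls.

## Working session

There is one attempt and no reset: what is moved stays moved. The work goes in short steps, Python scripts to look and compute and a tool call to move; the robot and the scene stay as the last step left them, time stands still between calls to the robot, and variables do not carry over. Pictures are saved under pics/ and viewed, at most 14 in all, crops included, and the job is handed in when it is done.

Besides the shell and the picture viewer there is one more tool, called after "Emit:" by a JSON object that holds its "op" and its "data". send_rows: Moves the arm, as the interface text tells. Its arguments: {"type":"object","properties":{"moves":{"type":"array","items":{"type":"object","properties":{"x":{"type":"number"},"y":{"type":"number"},"z":{"type":"number"},"wx":{"type":"number"},"wy":{"type":"number"},"wz":{"type":"number"},"fingers":{"type":"number"}}}},"squeeze":{"type":"number"}},"required":["moves"]}

```bash
mkdir -p pics; python3 - <<'E'
from cell import arm
import cv2
s=arm.read_state();print(s)
print(arm.nose_length)
for n in("side","top"):
    im=arm.capture(n);cv2.imwrite(f"pics/{n}0.png",im);print(n,arm.camera_params(n))
E
```

```text
{'clock': 0.0, 'q': array([-1.28932987e+00,  2.91276959e-01, -1.54092962e-01,  1.12671853e+00,
        2.89192969e-05,  1.43150122e+00]), 'dq': array([ 1.33497485e-03,  3.86921421e-04, -3.49640546e-04, -7.89261312e-04,
        8.06133690e-04, -9.64426347e-05]), 'joint_torque': array([-2.45604431e-03, -5.37153268e+01,  3.31364000e+01,  1.63489458e-02,
       -2.82639739e-04, -5.06014857e-06]), 'position': array([ 0.21433949, -0.47880877,  0.24774648]), 'orientation': array([-6.45458774e-04,  9.77951264e-01,  2.08832247e-01, -3.14640593e-05]), 'contact_force': array([ 0.08767061, -0.27784863, -1.22614617]), 'torque': array([-0.01151815, -0.01444784, -0.02062925]), 'grip_force': 0.0, 'grip_width': 0.08549046961395372}
0.017
side {'mtx': array([[443.98789044,   0.        , 281.90618725],
       [  0.        , 443.98789044, 204.97908411],
       [  0.        ,   0.        ,   1.        ]]), 'k1': -0.12473335208242393, 'extrinsics': array([[-0.99052255, -0.13554097,  0.02222001,  0.55020032],
       [-0.08834972,  0.50488912, -0.85865086,  0.10082376],
       [ 0.10516373, -0.85247617, -0.51207907,  0.99172573],
       [ 0.        ,  0.        ,  0.        ,  1.        ]])}
top {'mtx': array([[480.39536041,   0.        , 281.87983136],
       [  0.        , 480.39536041, 215.68644704],
       [  0.        ,   0.        ,   1.        ]]), 'k1': 0.002675844110309946, 'extrinsics': array([[-0.01128287, -0.9996471 , -0.02404943,  0.02455053],
       [-0.99198117,  0.01421762, -0.12558354,  0.54699815],
       [ 0.12588114,  0.02243964, -0.99179151,  1.00633129],
       [ 0.        ,  0.        ,  0.        ,  1.        ]])}
```

View pics/side0.png

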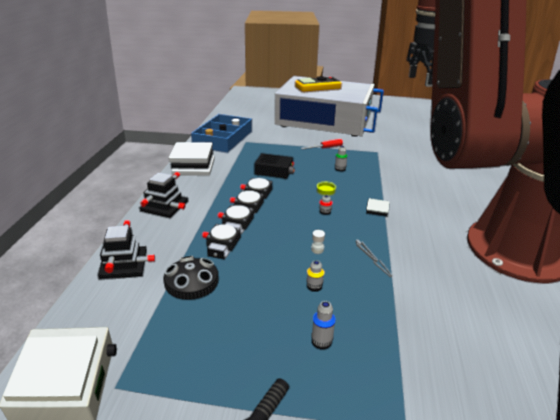

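View pics/top0.png

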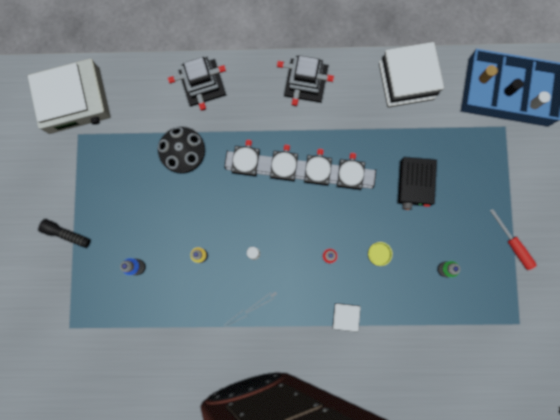

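Top view: pads lie in a row at (246,160), (284,165), (318,169) and (351,174), with the turret at (182,150) at the left (+y) end. Objectives are blue (132,267), yellow (198,255), red (330,256) and green (450,269). The vial is at (253,253), and a yellow dish sits at (380,254) between red and green. The side view shows the same layout, with red at (326,205), yellow (316,275), blue (323,325), green (341,160) and the vial (318,242).

```bash
cat > h.py <<'E'
import numpy as np, cv2
from cell import arm
def ray(n,uv):
    c=arm.camera_params(n);E=c["extrinsics"];R=E[:3,:3];t=E[:3,3]
    p=cv2.undistortPoints(np.array([[uv]],float),c["mtx"],np.array([c["k1"],0,0,0.]))[0,0]
    d=R.T@np.array([p[0],p[1],1]);return -R.T@t,d/np.linalg.norm(d)
def plane(n,uv,z):
    o,d=ray(n,uv);return o+d*(z-o[2])/d[2]
def tri(a,b):
    (o1,d1),(o2,d2)=ray("top",a),ray("side",b)
    s=np.linalg.lstsq(np.c_[d1,-d2],o2-o1,rcond=None)[0]
    p,q=o1+s[0]*d1,o2+s[1]*d2;return (p+q)/2,np.linalg.norm(p-q)
def proj(n,P):
    c=arm.camera_params(n);E=c["extrinsics"]
    return cv2.projectPoints(np.array([P],float),cv2.Rodrigues(E[:3,:3])[0],E[:3,3],c["mtx"],np.array([c["k1"],0,0,0.]))[0].ravel()
HUE=dict(red=[(0,8),(172,180)],yellow=[(18,32)],green=[(45,80)],blue=[(108,125)],white=None)
def blob(im,col,at,r=22,S=110,V=60):
    h=cv2.cvtColor(im,cv2.COLOR_BGR2HSV)
    if col=="white": m=cv2.inRange(h,(0,0,165),(180,45,255))
    else: m=sum(cv2.inRange(h,(a,S,V),(b,255,255)) for a,b in HUE[col])
    w=np.zeros_like(m);cv2.circle(w,tuple(int(round(v)) for v in at),r,255,-1);m&=w
    cs=cv2.findContours(m,cv2.RETR_EXTERNAL,cv2.CHAIN_APPROX_NONE)[0]
    if not cs:return None
    pts=np.vstack([c for c in cs if len(c)>=3 or len(cs)==1] or cs);hu=cv2.convexHull(pts)
    M=cv2.moments(hu);c=(M["m10"]/M["m00"],M["m01"]/M["m00"]) if M["m00"] else hu.mean(0)[0]
    return np.array(c),cv2.boundingRect(hu)
E
python3 - <<'E'
from h import *
np.set_printoptions(precision=4,suppress=True)
T=cv2.imread("pics/top0.png");S=cv2.imread("pics/side0.png")
P=[]
for a,b in zip([(246,160),(284,165),(318,169),(351,174)],[(224,233),(238,213),(249,198),(259,186)]):
    t,bt=blob(T,"white",a,17);s,bs=blob(S,"white",b,20 if b[1]==233 else 13)
    print("pad",t,bt,s,bs,*tri(t,s),plane("top",t,.04),plane("side",s,.04))
for c,a,b in[("blue",(132,267),(323,325)),("yellow",(198,255),(316,275)),("red",(330,256),(326,208)),("green",(450,269),(341,158)),("white",(253,253),(318,240))]:
    t,bt=blob(T,c,a,18);s,bs=blob(S,c,b,18 if c=="blue" else 12)
    p,e=tri(t,s);print(c,t,bt,s,bs,p,e)
t=[]
def crop(im,c,r=28):return cv2.resize(im[c[1]-r:c[1]+r,c[0]-r:c[0]+r],(195,195),interpolation=cv2.INTER_NEAREST)
tiles=[np.hstack([crop(T,c) for c in[(132,267),(198,255),(330,256),(450,269)]]),np.hstack([crop(S,c) for c in[(323,325),(316,275),(326,208),(341,160)]]),np.hstack([crop(T,c) for c in[(253,253),(380,254),(246,160),(351,174)]])]
cv2.imwrite("pics/c0.png",np.vstack(tiles))
E
```

```text
pad [245.94   159.7138] (229, 148, 35, 23) [224.1277 233.1758] (210, 214, 30, 39) [0.6716 0.0953 0.0333] 0.0029180821178598814 [0.6714 0.0948 0.04  ] [0.6673 0.1051 0.04  ]
pad [284.091  164.6162] (267, 153, 35, 23) [236.7715 214.5029] (226, 206, 23, 21) [0.6612 0.0115 0.0303] 0.00028832990141540644 [0.659  0.0113 0.04  ] [0.6573 0.0266 0.04  ]
pad [317.9048 168.9415] (301, 158, 35, 22) [247.9963 197.4899] (238, 185, 22, 26) [ 0.6493 -0.0625  0.0354] 0.00012878221858853348 [ 0.6481 -0.0622  0.04  ] [ 0.6476 -0.0546  0.04  ]
pad [350.9451 173.2787] (334, 162, 35, 23) [256.6919 187.0011] (247, 178, 22, 21) [ 0.6407 -0.1354  0.0266] 0.0009581209760656879 [ 0.6373 -0.1337  0.04  ] [ 0.6366 -0.1112  0.04  ]
blue [131.0619 266.1295] (124, 258, 16, 17) [323.6679 319.6366] (313, 312, 23, 16) [0.4415 0.3382 0.0512] 0.0010208921331796162
yellow [200.0488 254.9073] (195, 248, 11, 14) [315.0132 272.5688] (307, 268, 17, 10) [0.4647 0.1953 0.0319] 0.0001528117136065584
red [329.3893 255.6314] (323, 249, 14, 14) [325.3616 202.9266] (319, 200, 14, 7) [ 0.4595 -0.0837  0.0269] 0.0010658442006950307
green [449.3017 268.8555] (443, 261, 13, 17) [341.1781 155.2329] (336, 153, 12, 5) [ 0.4276 -0.3317  0.0481] 0.001712117069029083
white [252.0394 252.2726] (246, 247, 13, 12) [318.3255 239.0997] (313, 230, 12, 20) [0.4674 0.0828 0.0328] 0.0032256371786409618
```

View pics/c0.png

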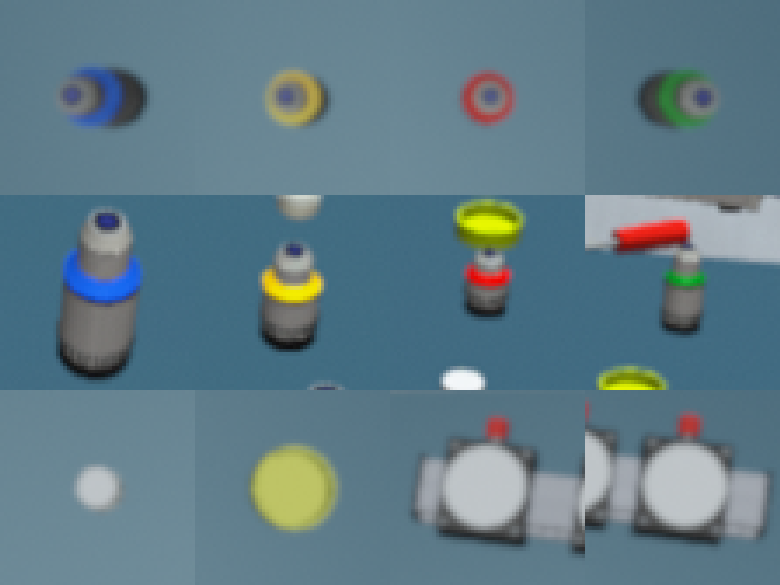

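The crops show blue lens tips at top-view pixels blue (124.7,266.3), yellow (197.3,255), red (330.7,255.6) and green (456,269). In the side view they are at (326,304.5), (316,263), (326.4,197) and (342.6,146.4). The pad masks leaked onto the rail, so I'll redo them with a tighter threshold.

```bash
cat >> h.py <<'E'
def lens(im,at,r=4):
    f=im.astype(float);b=np.clip(f[...,0]-f[...,2]-10,0,None)*(f.max(2)<170)   # dark blue glass
    y,x=np.mgrid[:im.shape[0],:im.shape[1]];at=np.array(at,float)
    for _ in range(5):
        d=np.hypot(x-at[0],y-at[1]);w=b*(d<=r)
        w=np.clip(w-0.4*w.max(),0,None)
        at=np.array([(w*x).sum(),(w*y).sum()])/w.sum()
    return at
def pad(im,at,r=16,thr=None):
    g=im.min(2);x0,y0=int(at[0])-r,int(at[1])-r;c=g[y0:y0+2*r,x0:x0+2*r]
    thr=thr or c.max()-22
    m=cv2.morphologyEx((c>thr).astype(np.uint8),cv2.MORPH_OPEN,np.ones((5,5)))
    n,l,st,ce=cv2.connectedComponentsWithStats(m);k=1+st[1:,4].argmax()
    e=cv2.fitEllipse(max(cv2.findContours((l==k).astype(np.uint8),0,cv2.CHAIN_APPROX_NONE)[0],key=len))
    return np.array(e[0])+[x0,y0],e[1],thr
E
python3 - <<'E'
from h import *
np.set_printoptions(precision=4,suppress=True)
T=cv2.imread("pics/top0.png");S=cv2.imread("pics/side0.png")
print(T[160,228:266].min(1),S[233,205:245].min(1))
for a,b in zip([(246,160),(284,165),(318,169),(351,174)],[(224,233),(238,213),(249,198),(259,186)]):
    t,et,_=pad(T,a);s,es,_=pad(S,b,20)
    print("pad",t,et,s,es,*tri(t,s),plane("top",t,.04),plane("side",s,.04))
for c,z,a,b in[("blue",.088,(124.7,266.3),(326,304.5)),("yellow",.06,(197.3,255),(316.2,263)),("red",.046,(330.7,255.6),(326.4,197)),("green",.074,(456,269),(342.6,146.4))]:
    t=lens(T,a);s=lens(S,b,3)
    print(c,t,s,*tri(t,s),plane("top",t,z),plane("side",s,z))
t,_,_=pad(T,(253,253));print("vial",plane("top",t,.048))
print("dish",plane("top",(380,254),.03), "turret",plane("top",(182,150),.055))
E
```

```text
[158 160 159 152 148 166 183 189 190 190 190 190 191 191 191 190 191 190
 191 190 191 190 190 191 190 191 190 182 160 128 125 145 157 160 160 159
 160 159] [ 32  38  40  53  57  79 156 229 242 243 242 242 242 242 242 242 242 242
 242 241 242 241 242 242 242 242 243 242 236 202 133  69  38  26  28  55
  76  77  69  64]
pad [244.6418 159.0641] (20.79330825805664, 21.719499588012695) [223.1655 231.0597] (12.021811485290527, 21.481103897094727) [0.6721 0.0976 0.0401] 0.0015012537815174947 [0.6729 0.0977 0.04  ] [0.6714 0.0976 0.04  ]
pad [283.5456 164.1504] (20.801620483398438, 21.717063903808594) [237.4524 211.4097] (9.561591148376465, 20.4552059173584) [0.6595 0.0125 0.0397] 0.0012498284481912137 [0.6601 0.0125 0.04  ] [0.6587 0.0132 0.04  ]
pad [317.7672 168.4903] (21.45178985595703, 21.625944137573242) [237.7266 211.4051] (9.644824028015137, 19.654767990112305) [ 0.6688 -0.064  -0.01  ] 0.01624866153326312 [ 0.6492 -0.062   0.04  ] [0.6581 0.013  0.04  ]
pad [351.2519 172.7011] (21.386693954467773, 21.703275680541992) [248.4349 196.0271] (8.595331192016602, 18.67125701904297) [ 0.6567 -0.1397 -0.0065] 0.01583804489101197 [ 0.6386 -0.1344  0.04  ] [ 0.648  -0.0619  0.04  ]
blue [123.9601 265.6935] [325.2257 303.9204] [0.4416 0.3403 0.0884] 0.0009639085391887353 [0.4421 0.3404 0.088 ] [0.4411 0.3399 0.088 ]
yellow [195.4527 254.0068] [316.0024 260.1329] [0.4649 0.1986 0.0648] 0.0006558762728056561 [0.4655 0.1996 0.06  ] [0.4647 0.1924 0.06  ]
red [330.2281 255.0444] [326.1739 196.    ] [ 0.4594 -0.084   0.0465] 0.0020222379452159707 [ 0.4604 -0.0841  0.046 ] [ 0.4584 -0.0849  0.046 ]
green [455.4292 268.3679] [342.1087 146.    ] [ 0.4278 -0.3352  0.0759] 0.0024431650267050195 [ 0.429  -0.3359  0.074 ] [ 0.4265 -0.3397  0.074 ]
vial [0.468  0.0807 0.048 ]
dish [ 0.462  -0.1919  0.03  ] turret [0.6917 0.2325 0.055 ]
```

Pads 1 and 2 triangulate to z = 40 mm, as given. For pad 3 the top and side rays agree on the 40 mm plane to within 1.2 mm. The lens heights come out at 88, 46 and 76 mm, which also match. Yellow's lens point slipped slightly, so I'll re-measure it later. Starting with green: turn the jaws across the rail, then go over it.

Emit:
{"op": "send_rows", "data": {"moves": [{"wz":-0.1433,"fingers":1},{"wz":-0.1433,"fingers":1},{"wz":-0.1433,"fingers":1},{"wz":-0.1433,"fingers":1},{"wz":-0.1433,"fingers":1}], "squeeze": 40}}

```text
invalid input at $.moves[0]: expected keys x, y, z, wx, wy, wz, fingers
```

Emit:
{"op": "send_rows", "data": {"moves": [{"wz":-0.1433,"fingers":1},{"wz":-0.1433,"fingers":1},{"x":28.8,"y":31.8,"fingers":1},{"x":28.8,"y":31.8,"fingers":1},{"x":28.8,"y":31.8,"fingers":1}]}}

```text
invalid input at $.moves[0]: expected keys x, y, z, wx, wy, wz, fingers
```

Emit:
{"op": "send_rows", "data": {"moves": [{"x":28.8,"y":31.8,"fingers":1},{"x":28.8,"y":31.8,"fingers":1},{"x":28.8,"y":31.8,"fingers":1},{"fingers":1},{"fingers":1}]}}

```text
invalid input at $.moves[0]: expected keys x, y, z, wx, wy, wz, fingers
```

```bash
cat >> h.py <<'E'
from scipy.spatial.transform import Rotation as R
def d(P,yaw=-0.147):
    "tool-frame shift (mm) and turn to put the TCP at P pointing down with tool y at angle yaw"
    s=arm.read_state();w=s["orientation"];C=R.from_quat(np.r_[w[1:],w[0]])
    y=np.array([np.cos(yaw),np.sin(yaw),0]);z=np.array([0,0,-1.]);G=R.from_matrix(np.c_[np.cross(y,z),y,z])
    print("t",round(s["clock"],2),"pos",s["position"].round(4),"q",s["q"].round(2),"grip",round(s["grip_width"],4),round(s["grip_force"],1))
    print(" shift mm",(C.inv().apply(np.array(P)-s["position"])*1e3).round(1),"turn",(C.inv()*G).as_rotvec().round(4))
E
python3 - <<'E'
from h import *
np.set_printoptions(precision=4,suppress=True)
d([.428,-.336,.030])
S=cv2.imread("pics/side0.png");T=cv2.imread("pics/top0.png")
print(pad(S,(259,186),9)[0],plane("side",pad(S,(259,186),9)[0],.04))
t=lens(T,(197.3,254.9),3);s=lens(S,(316.2,263),3);print(t,s,*tri(t,s))
E
```

```text
t 0.1 pos [ 0.2144 -0.4788  0.2478] q [-1.29  0.29 -0.15  1.13 -0.    1.43] grip 0.0854 0.0
 shift mm [253.3 -42.8 217.9] turn [-0.001  -0.0007 -1.003 ]
[258.1161 182.8851] [ 0.6371 -0.1338  0.04  ]
[195.4527 254.0068] [316.0024 260.1329] [0.4649 0.1986 0.0648] 0.0006558762728056561
```

Every row needs all the keys. Pad 4 also checks out, with side and top agreeing to 1.5 mm.

Emit:
{"op": "send_rows", "data": {"moves": [{"x":0,"y":0,"z":0,"wx":0,"wy":0,"wz":-0.1433,"fingers":1},{"x":0,"y":0,"z":0,"wx":0,"wy":0,"wz":-0.1433,"fingers":1},{"x":0,"y":0,"z":0,"wx":0,"wy":0,"wz":-0.1433,"fingers":1},{"x":0,"y":0,"z":0,"wx":0,"wy":0,"wz":-0.1433,"fingers":1},{"x":0,"y":0,"z":0,"wx":0,"wy":0,"wz":-0.1433,"fingers":1}], "squeeze": 40}}

```text
clock: 0.6
position: [0.2144, -0.4789, 0.248]
orientation: [-0.0, 0.841, 0.541, 0.0]
contact_force: [0.9, 0.0, -0.1]
grip_width: 0.0853
grip_force: 0.0
```

Emit:
{"op": "send_rows", "data": {"moves": [{"x":0,"y":0,"z":0,"wx":0,"wy":0,"wz":-0.1433,"fingers":1},{"x":0,"y":0,"z":0,"wx":0,"wy":0,"wz":-0.1433,"fingers":1},{"x":28.8,"y":31.8,"z":0,"wx":0,"wy":0,"wz":0,"fingers":1},{"x":28.8,"y":31.8,"z":0,"wx":0,"wy":0,"wz":0,"fingers":1},{"x":28.8,"y":31.8,"z":0,"wx":0,"wy":0,"wz":0,"fingers":1}]}}

```text
clock: 1.1
position: [0.3222, -0.4068, 0.248]
orientation: [-0.0, 0.757, 0.653, 0.0]
contact_force: [-0.1, -0.5, -0.2]
grip_width: 0.0853
grip_force: 0.0
```

Emit:
{"op": "send_rows", "data": {"moves": [{"x":28.8,"y":31.8,"z":0,"wx":0,"wy":0,"wz":0,"fingers":1},{"x":28.8,"y":31.8,"z":0,"wx":0,"wy":0,"wz":0,"fingers":1},{"x":28.8,"y":31.8,"z":0,"wx":0,"wy":0,"wz":0,"fingers":1},{"x":0,"y":0,"z":0,"wx":0,"wy":0,"wz":0,"fingers":1},{"x":0,"y":0,"z":0,"wx":0,"wy":0,"wz":0,"fingers":1}]}}

```text
clock: 1.6
position: [0.4289, -0.3354, 0.2478]
orientation: [-0.0, 0.756, 0.654, -0.0]
contact_force: [-0.5, -0.6, -0.6]
grip_width: 0.085
grip_force: 0.0
```

```bash
python3 -c "
from h import *
d([.428,-.336,.030])"
```

```text
t 1.6 pos [ 0.4289 -0.3354  0.2478] q [-0.8   0.33 -0.1   1.14 -0.    0.92] grip 0.085 0.0
 shift mm [ -0.8  -0.6 217.8] turn [-0.0009 -0.0004  0.0023]
```

Emit:
{"op": "send_rows", "data": {"moves": [{"x":-0.8,"y":-0.6,"z":48,"wx":0,"wy":0,"wz":0,"fingers":1},{"x":0,"y":0,"z":45,"wx":0,"wy":0,"wz":0,"fingers":1},{"x":0,"y":0,"z":40,"wx":0,"wy":0,"wz":0,"fingers":1},{"x":0,"y":0,"z":35,"wx":0,"wy":0,"wz":0,"fingers":1},{"x":0,"y":0,"z":25,"wx":0,"wy":0,"wz":0,"fingers":1}]}}

```text
clock: 2.1
position: [0.4256, -0.3369, 0.053]
orientation: [-0.001, 0.758, 0.653, -0.0]
contact_force: [0.1, -0.9, -0.9]
grip_width: 0.0857
grip_force: 0.0
```

Emit:
{"op": "send_rows", "data": {"moves": [{"x":0,"y":0,"z":15,"wx":0,"wy":0,"wz":0,"fingers":1},{"x":0,"y":0,"z":10,"wx":0,"wy":0,"wz":0,"fingers":1},{"x":0,"y":0,"z":0,"wx":0,"wy":0,"wz":0,"fingers":0.2},{"x":0,"y":0,"z":0,"wx":0,"wy":0,"wz":0,"fingers":0},{"x":0,"y":0,"z":0,"wx":0,"wy":0,"wz":0,"fingers":-0.1}]}}

```text
clock: 2.6
position: [0.4282, -0.3376, 0.0313]
orientation: [0.001, 0.757, 0.653, 0.0]
contact_force: [-0.3, -0.0, 0.5]
grip_width: 0.044
grip_force: 0.0
```

```bash
python3 - <<'E'
from h import *
d([.428,-.336,.030])
a=arm.capture("top")[205:325,390:520];b=arm.capture("side")[90:210,280:410]
cv2.imwrite("pics/g1.png",cv2.resize(np.hstack([a,b]),None,fx=3,fy=3))
E
```

```text
t 2.6 pos [ 0.4282 -0.3376  0.0313] q [-0.8   0.54 -0.4   0.63 -0.    0.92] grip 0.044 0.0
 shift mm [ 1.6 -0.4  1.3] turn [ 0.0013  0.0011 -0.0002]
```

View pics/g1.png

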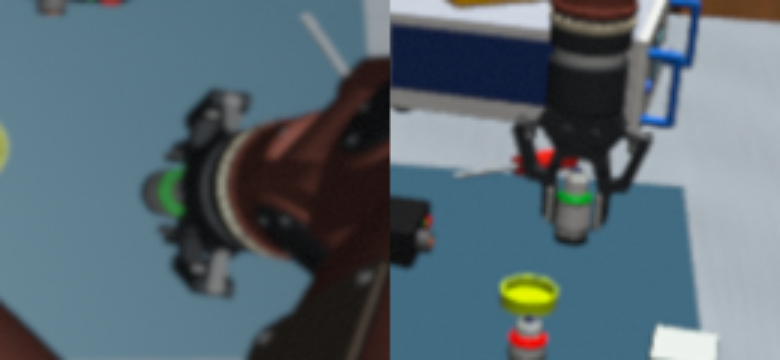

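The jaws straddle green and are centred on it in both views. Closing.

Emit:
{"op": "send_rows", "data": {"moves": [{"x":1.5,"y":0,"z":0,"wx":0,"wy":0,"wz":0,"fingers":-0.3},{"x":0,"y":0,"z":0,"wx":0,"wy":0,"wz":0,"fingers":-0.6},{"x":0,"y":0,"z":0,"wx":0,"wy":0,"wz":0,"fingers":-1},{"x":0,"y":0,"z":0,"wx":0,"wy":0,"wz":0,"fingers":-1},{"x":0,"y":0,"z":0,"wx":0,"wy":0,"wz":0,"fingers":-1}]}}

```text
clock: 3.2
position: [0.4286, -0.3365, 0.0313]
orientation: [0.001, 0.757, 0.653, -0.0]
contact_force: [-1.8, -3.1, 6.9]
grip_width: 0.0332
grip_force: 39.8
```

Emit:
{"op": "send_rows", "data": {"moves": [{"x":0,"y":0,"z":0,"wx":0,"wy":0,"wz":0,"fingers":-1},{"x":0,"y":0,"z":-10,"wx":0,"wy":0,"wz":0,"fingers":-1},{"x":0,"y":0,"z":-30,"wx":0,"wy":0,"wz":0,"fingers":-1},{"x":0,"y":0,"z":-45,"wx":0,"wy":0,"wz":0,"fingers":-1},{"x":0,"y":0,"z":-45,"wx":0,"wy":0,"wz":0,"fingers":-1}]}}

```text
clock: 3.7
position: [0.4273, -0.3342, 0.1616]
orientation: [-0.001, 0.757, 0.653, 0.0]
contact_force: [0.4, -0.4, -2.1]
grip_width: 0.0329
grip_force: 40.3
```

```bash
python3 - <<'E'
from h import *
d([.6486,-.062,.180])
E
```

```text
t 3.7 pos [ 0.4273 -0.3342  0.1616] q [-0.8   0.39 -0.25  0.94  0.    0.92] grip 0.0329 40.3
 shift mm [301.7 179.2 -18.1] turn [-0.0017 -0.0019  0.0003]
```

Emit:
{"op": "send_rows", "data": {"moves": [{"x":20,"y":12,"z":-9,"wx":0,"wy":0,"wz":0,"fingers":-1},{"x":35,"y":21,"z":-9,"wx":0,"wy":0,"wz":0,"fingers":-1},{"x":40,"y":24,"z":0,"wx":0,"wy":0,"wz":0,"fingers":-1},{"x":40,"y":24,"z":0,"wx":0,"wy":0,"wz":0,"fingers":-1},{"x":40,"y":24,"z":0,"wx":0,"wy":0,"wz":0,"fingers":-1}]}}

```text
clock: 4.2
position: [0.5579, -0.1756, 0.1787]
orientation: [-0.0, 0.757, 0.653, 0.0]
contact_force: [0.6, -1.0, -2.4]
grip_width: 0.0327
grip_force: 40.6
```

Emit:
{"op": "send_rows", "data": {"moves": [{"x":40,"y":24,"z":0,"wx":0,"wy":0,"wz":0,"fingers":-1},{"x":40,"y":24,"z":0,"wx":0,"wy":0,"wz":0,"fingers":-1},{"x":30,"y":17,"z":0,"wx":0,"wy":0,"wz":0,"fingers":-1},{"x":16,"y":9,"z":0,"wx":0,"wy":0,"wz":0,"fingers":-1},{"x":0,"y":0,"z":0,"wx":0,"wy":0,"wz":0,"fingers":-1}]}}

```text
clock: 4.7
position: [0.6497, -0.061, 0.178]
orientation: [-0.001, 0.756, 0.655, 0.0]
contact_force: [-0.7, 1.0, -2.4]
grip_width: 0.0329
grip_force: 40.5
```

```bash
python3 - <<'E'
from h import *
d([.6486,-.062,.072])
E
```

```text
t 4.7 pos [ 0.6497 -0.061   0.178 ] q [-0.21  0.58  0.11  1.1   0.    1.51] grip 0.0329 40.5
 shift mm [ -1.3  -0.8 106. ] turn [-0.0009 -0.001   0.0035]
```

Lower to about 15 mm above the pad, then take the rest slowly.

Emit:
{"op": "send_rows", "data": {"moves": [{"x":-1.3,"y":-0.8,"z":25,"wx":0,"wy":0,"wz":0,"fingers":-1},{"x":0,"y":0,"z":35,"wx":0,"wy":0,"wz":0,"fingers":-1},{"x":0,"y":0,"z":24,"wx":0,"wy":0,"wz":0,"fingers":-1},{"x":0,"y":0,"z":9,"wx":0,"wy":0,"wz":0,"fingers":-1},{"x":0,"y":0,"z":0,"wx":0,"wy":0,"wz":0,"fingers":-1}]}}

```text
clock: 5.2
position: [0.6468, -0.0652, 0.0844]
orientation: [-0.001, 0.757, 0.653, -0.001]
contact_force: [0.1, 0.0, -2.2]
grip_width: 0.0325
grip_force: 40.6
```

```bash
python3 - <<'E'
from h import *
d([.6486,-.062,.0715])
a=arm.capture("top")[100:220,250:380];b=arm.capture("side")[110:230,190:320]
cv2.imwrite("pics/g2.png",cv2.resize(np.hstack([a,b]),None,fx=3,fy=3))
E
```

```text
t 5.2 pos [ 0.6468 -0.0652  0.0844] q [-0.21  0.65 -0.02  0.9   0.    1.51] grip 0.0325 40.6
 shift mm [ 3.5  1.3 12.9] turn [-0.0028 -0.0002 -0.0004]
```

View pics/g2.png

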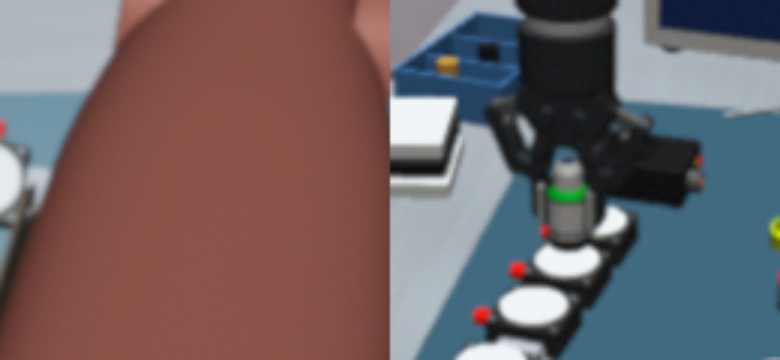

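The side view shows green upright just above pad 3 (pad at crop (567,260)). I'll re-read the pose to see how much of the 3 mm is reading noise.

```bash
python3 - <<'E'
from h import *
for i in range(4):
    d([.6486,-.062,.0715]); 
    if i<3: S=arm.capture("side")
t=lens(S,(249+0,164),4);print(t,plane("side",t,.126+0.0))
E
```

```text
t 5.3 pos [ 0.6487 -0.0654  0.0866] q [-0.21  0.65 -0.02  0.9   0.    1.51] grip 0.0332 40.6
 shift mm [ 3.4 -0.6 15.1] turn [ 0.0013  0.0001 -0.0002]
t 5.35 pos [ 0.649  -0.0654  0.087 ] q [-0.21  0.65 -0.02  0.9   0.    1.51] grip 0.0334 40.6
 shift mm [ 3.3 -1.  15.5] turn [ 0.0022  0.0001 -0.0001]
t 5.4 pos [ 0.6492 -0.0654  0.087 ] q [-0.21  0.65 -0.02  0.9   0.    1.51] grip 0.0329 40.6
 shift mm [ 3.3 -1.1 15.5] turn [ 0.0025  0.0001 -0.    ]
t 5.45 pos [ 0.6491 -0.0653  0.0869] q [-0.21  0.65 -0.02  0.9   0.    1.51] grip 0.0327 40.6
 shift mm [ 3.2 -1.  15.4] turn [0.0024 0.0001 0.0001]
[247.25846974 160.23905596] [ 0.65417843 -0.08454249  0.126     ]
```

The pose needed time to settle, so from here I'll wait before trusting readings.

Emit:
{"op": "send_rows", "data": {"moves": [{"x":3.2,"y":-1,"z":5,"wx":0,"wy":0,"wz":0,"fingers":-1},{"x":0,"y":0,"z":4,"wx":0,"wy":0,"wz":0,"fingers":-1},{"x":0,"y":0,"z":2,"wx":0,"wy":0,"wz":0,"fingers":-1},{"x":0,"y":0,"z":0,"wx":0,"wy":0,"wz":0,"fingers":-1},{"x":0,"y":0,"z":0,"wx":0,"wy":0,"wz":0,"fingers":-1}]}}

```text
clock: 5.95
position: [0.6476, -0.0617, 0.0742]
orientation: [-0.0, 0.757, 0.653, -0.0]
contact_force: [0.4, -0.2, -3.2]
grip_width: 0.033
grip_force: 40.6
```

Emit:
{"op": "send_rows", "data": {"moves": [{"x":0,"y":0,"z":1,"wx":0,"wy":0,"wz":0,"fingers":-1},{"x":0,"y":0,"z":1,"wx":0,"wy":0,"wz":0,"fingers":-1},{"x":0,"y":0,"z":0.5,"wx":0,"wy":0,"wz":0,"fingers":-1},{"x":0,"y":0,"z":0,"wx":0,"wy":0,"wz":0,"fingers":-1},{"x":0,"y":0,"z":0,"wx":0,"wy":0,"wz":0,"fingers":-1}]}}

```text
clock: 6.45
position: [0.6477, -0.0617, 0.0718]
orientation: [0.0, 0.757, 0.653, 0.0]
contact_force: [-0.4, 0.5, -2.0]
grip_width: 0.0329
grip_force: 40.6
```

```bash
python3 - <<'E'
from h import *
d([.6486,-.062,.0715])
print(arm.read_state()["contact_force"].round(1))
E
```

```text
t 6.45 pos [ 0.6477 -0.0617  0.0718] q [-0.21  0.66 -0.04  0.87 -0.    1.51] grip 0.0329 40.6
 shift mm [-0.1  1.   0.3] turn [0.     0.     0.0001]
[-0.4  0.5 -2. ]
```

Emit:
{"op": "send_rows", "data": {"moves": [{"x":0,"y":1,"z":0.4,"wx":0,"wy":0,"wz":0,"fingers":-1},{"x":0,"y":0,"z":0.4,"wx":0,"wy":0,"wz":0,"fingers":-1},{"x":0,"y":0,"z":0.4,"wx":0,"wy":0,"wz":0,"fingers":-1},{"x":0,"y":0,"z":0,"wx":0,"wy":0,"wz":0,"fingers":-1},{"x":0,"y":0,"z":0,"wx":0,"wy":0,"wz":0,"fingers":-1}]}}

```text
clock: 6.95
position: [0.6488, -0.0619, 0.0714]
orientation: [0.0, 0.757, 0.653, 0.0]
contact_force: [-1.8, 0.6, 5.1]
grip_width: 0.0329
grip_force: 41.3
```

Contact (+5 N). Release gently to about 55 mm and rise.

Emit:
{"op": "send_rows", "data": {"moves": [{"x":0,"y":0,"z":0,"wx":0,"wy":0,"wz":0,"fingers":-0.15},{"x":0,"y":0,"z":0,"wx":0,"wy":0,"wz":0,"fingers":0},{"x":0,"y":0,"z":0,"wx":0,"wy":0,"wz":0,"fingers":0.2},{"x":0,"y":0,"z":0,"wx":0,"wy":0,"wz":0,"fingers":0.4},{"x":0,"y":0,"z":0,"wx":0,"wy":0,"wz":0,"fingers":0.4}]}}

```text
clock: 7.45
position: [0.6487, -0.0619, 0.0706]
orientation: [0.0, 0.757, 0.653, 0.0]
contact_force: [0.2, -0.9, -0.0]
grip_width: 0.0595
grip_force: 0.0
```

Emit:
{"op": "send_rows", "data": {"moves": [{"x":0,"y":0,"z":-15,"wx":0,"wy":0,"wz":0,"fingers":0.4},{"x":0,"y":0,"z":-35,"wx":0,"wy":0,"wz":0,"fingers":0.4},{"x":0,"y":0,"z":-45,"wx":0,"wy":0,"wz":0,"fingers":0.7},{"x":0,"y":0,"z":-30,"wx":0,"wy":0,"wz":0,"fingers":1},{"x":0,"y":0,"z":0,"wx":0,"wy":0,"wz":0,"fingers":1}]}}

```text
clock: 7.95
position: [0.6511, -0.0624, 0.2007]
orientation: [0.003, 0.757, 0.653, 0.002]
contact_force: [0.4, -1.1, -1.0]
grip_width: 0.0855
grip_force: 0.0
```

```bash
python3 - <<'E'
from h import *
d([.4416,.3402,.180])
S=arm.capture("side")
t=lens(S,(247,161),4);print(t,plane("side",t,.114),proj("side",[.6486,-.062,.114]))
E
```

```text
t 7.95 pos [ 0.6511 -0.0624  0.2007] q [-0.21  0.56  0.14  1.14 -0.    1.51] grip 0.0855 0.0
 shift mm [ 367.6 -266.4   18.4] turn [0.0079 0.0005 0.0001]
[247.08722574 161.08789878] [ 0.65897785 -0.10473052  0.114     ] [247.71953305 168.96226277]
```

Emit:
{"op": "send_rows", "data": {"moves": [{"x":25,"y":-18,"z":0,"wx":0,"wy":0,"wz":0,"fingers":1},{"x":38,"y":-28,"z":0,"wx":0,"wy":0,"wz":0,"fingers":1},{"x":38,"y":-28,"z":0,"wx":0,"wy":0,"wz":0,"fingers":1},{"x":38,"y":-28,"z":0,"wx":0,"wy":0,"wz":0,"fingers":1},{"x":38,"y":-28,"z":0,"wx":0,"wy":0,"wz":0,"fingers":1}]}}

```text
clock: 8.5
position: [0.5441, 0.1335, 0.1942]
orientation: [-0.001, 0.757, 0.653, -0.001]
contact_force: [0.1, 1.5, -0.0]
grip_width: 0.0853
grip_force: 0.0
```

Emit:
{"op": "send_rows", "data": {"moves": [{"x":38,"y":-28,"z":0,"wx":0,"wy":0,"wz":0,"fingers":1},{"x":38,"y":-28,"z":0,"wx":0,"wy":0,"wz":0,"fingers":1},{"x":38,"y":-28,"z":0,"wx":0,"wy":0,"wz":0,"fingers":1},{"x":38,"y":-28,"z":0,"wx":0,"wy":0,"wz":0,"fingers":1},{"x":30,"y":-19,"z":0,"wx":0,"wy":0,"wz":0,"fingers":1}]}}

```text
clock: 9.0
position: [0.4405, 0.3331, 0.1944]
orientation: [-0.0, 0.757, 0.654, -0.001]
contact_force: [1.3, -0.7, -0.0]
grip_width: 0.0857
grip_force: 0.0
```

Emit:
{"op": "send_rows", "data": {"moves": [{"x":9,"y":-5,"z":0,"wx":0,"wy":0,"wz":0,"fingers":1},{"x":0,"y":0,"z":0,"wx":0,"wy":0,"wz":0,"fingers":1},{"x":0,"y":0,"z":0,"wx":0,"wy":0,"wz":0,"fingers":1},{"x":0,"y":0,"z":0,"wx":0,"wy":0,"wz":0,"fingers":1},{"x":0,"y":0,"z":0,"wx":0,"wy":0,"wz":0,"fingers":1}]}}

```text
clock: 9.5
position: [0.44, 0.34, 0.1955]
orientation: [0.0, 0.758, 0.653, -0.0]
contact_force: [0.2, 0.6, -0.2]
grip_width: 0.0853
grip_force: 0.0
```

```bash
python3 - <<'E'
from h import *
np.set_printoptions(precision=4,suppress=True)
d([.4416,.3402,.035])
T=arm.capture("top");S=arm.capture("side")
a=T[110:215,225:370];b=S[130:235,190:335]
cv2.imwrite("pics/g3.png",cv2.resize(np.hstack([a,b]),None,fx=2.7,fy=2.7))
E
```

```text
t 9.5 pos [0.44   0.34   0.1955] q [ 0.53  0.38 -0.16  1.03 -0.    2.25] grip 0.0853 0.0
 shift mm [  0.5   1.6 160.5] turn [-0.0001  0.0003 -0.0017]
```

View pics/g3.png

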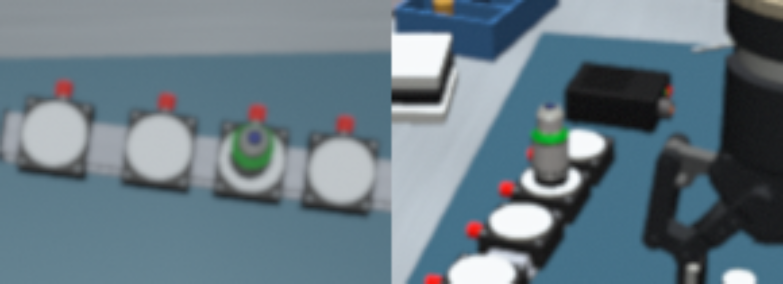

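Green stands upright on pad 3: lens at top-view px ≈(319,161), side ≈(248.5,168) against a predicted (247.7,169). Next, blue. It's tall, so I'll grasp with the TCP at 41 mm to keep the palm clear of its tip.

Emit:
{"op": "send_rows", "data": {"moves": [{"x":0.5,"y":1.6,"z":30,"wx":0,"wy":0,"wz":0,"fingers":1},{"x":0,"y":0,"z":45,"wx":0,"wy":0,"wz":0,"fingers":1},{"x":0,"y":0,"z":40,"wx":0,"wy":0,"wz":0,"fingers":1},{"x":0,"y":0,"z":25,"wx":0,"wy":0,"wz":0,"fingers":1},{"x":0,"y":0,"z":14,"wx":0,"wy":0,"wz":0,"fingers":0.6}]}}

```text
clock: 10.1
position: [0.44, 0.3402, 0.0392]
orientation: [-0.0, 0.757, 0.653, -0.002]
contact_force: [0.6, 0.6, 0.8]
grip_width: 0.0733
grip_force: 0.0
```

Emit:
{"op": "send_rows", "data": {"moves": [{"x":0,"y":0,"z":0,"wx":0,"wy":0,"wz":0,"fingers":0.3},{"x":0,"y":0,"z":0,"wx":0,"wy":0,"wz":0,"fingers":0.1},{"x":0,"y":0,"z":0,"wx":0,"wy":0,"wz":0,"fingers":0.1},{"x":0,"y":0,"z":0,"wx":0,"wy":0,"wz":0,"fingers":0.1},{"x":0,"y":0,"z":0,"wx":0,"wy":0,"wz":0,"fingers":0.1}]}}

```text
clock: 10.6
position: [0.4415, 0.3417, 0.0424]
orientation: [0.0, 0.757, 0.653, 0.001]
contact_force: [-1.3, 0.6, 0.2]
grip_width: 0.0469
grip_force: 0.0
```

```bash
python3 - <<'E'
from h import *
np.set_printoptions(precision=4,suppress=True)
d([.4416,.3402,.041])
print(plane("top",(319.2,160.5),.114),plane("side",(248.5,168.1),.114),tri((319.2,160.5),(248.5,168.1)))
E
```

```text
t 10.6 pos [0.4415 0.3417 0.0424] q [ 0.53  0.55 -0.35  0.67  0.    2.25] grip 0.0469 0.0
 shift mm [-1.4  0.3  1.4] turn [ 0.0011 -0.0009  0.0001]
[ 0.6489 -0.0612  0.114 ] [ 0.6477 -0.0669  0.114 ] (array([ 0.6473, -0.061 ,  0.1171]), np.float64(0.0016211282045795964))
```

Green is within about 1 mm of the pad centre. Closing on blue.

Emit:
{"op": "send_rows", "data": {"moves": [{"x":-1.4,"y":0,"z":0,"wx":0,"wy":0,"wz":0,"fingers":-0.1},{"x":0,"y":0,"z":0,"wx":0,"wy":0,"wz":0,"fingers":-0.4},{"x":0,"y":0,"z":0,"wx":0,"wy":0,"wz":0,"fingers":-1},{"x":0,"y":0,"z":0,"wx":0,"wy":0,"wz":0,"fingers":-1},{"x":0,"y":0,"z":0,"wx":0,"wy":0,"wz":0,"fingers":-1}]}}

```text
clock: 11.1
position: [0.4412, 0.34, 0.0422]
orientation: [0.0, 0.757, 0.653, 0.0]
contact_force: [-0.1, -0.7, 6.4]
grip_width: 0.035
grip_force: 39.4
```

```bash
python3 -c "
from h import *
d([.4416,.3402,.18])"
```

```text
t 11.1 pos [0.4412 0.34   0.0422] q [ 0.53  0.55 -0.35  0.67 -0.    2.24] grip 0.035 39.4
 shift mm [   0.3    0.5 -137.8] turn [ 0.0009 -0.0003 -0.    ]
```

Emit:
{"op": "send_rows", "data": {"moves": [{"x":0,"y":0,"z":-10,"wx":0,"wy":0,"wz":0,"fingers":-1},{"x":0,"y":0,"z":-35,"wx":0,"wy":0,"wz":0,"fingers":-1},{"x":0,"y":0,"z":-45,"wx":0,"wy":0,"wz":0,"fingers":-1},{"x":0,"y":0,"z":-45,"wx":0,"wy":0,"wz":0,"fingers":-1},{"x":0,"y":0,"z":-35,"wx":0,"wy":0,"wz":0,"fingers":-1}]}}

```text
clock: 11.6
position: [0.4408, 0.3401, 0.2148]
orientation: [0.0, 0.757, 0.653, 0.001]
contact_force: [-0.0, 0.6, -1.2]
grip_width: 0.0351
grip_force: 40.7
```

```bash
python3 -c "
from h import *
d([.638,-.1344,.21])"
```

```text
t 11.6 pos [0.4408 0.3401 0.2148] q [ 0.53  0.37 -0.13  1.07  0.    2.24] grip 0.0351 40.7
 shift mm [-440.5  264.5    4.6] turn [ 0.0012 -0.0011  0.0002]
```

Emit:
{"op": "send_rows", "data": {"moves": [{"x":-22,"y":13,"z":0,"wx":0,"wy":0,"wz":0,"fingers":-1},{"x":-38,"y":23,"z":0,"wx":0,"wy":0,"wz":0,"fingers":-1},{"x":-38,"y":23,"z":0,"wx":0,"wy":0,"wz":0,"fingers":-1},{"x":-38,"y":23,"z":0,"wx":0,"wy":0,"wz":0,"fingers":-1},{"x":-38,"y":23,"z":0,"wx":0,"wy":0,"wz":0,"fingers":-1}]}}

```text
clock: 12.1
position: [0.5192, 0.1509, 0.2121]
orientation: [-0.0, 0.757, 0.653, -0.0]
contact_force: [1.0, 0.9, -2.4]
grip_width: 0.0353
grip_force: 40.8
```

Emit:
{"op": "send_rows", "data": {"moves": [{"x":-38,"y":23,"z":0,"wx":0,"wy":0,"wz":0,"fingers":-1},{"x":-38,"y":23,"z":0,"wx":0,"wy":0,"wz":0,"fingers":-1},{"x":-38,"y":23,"z":0,"wx":0,"wy":0,"wz":0,"fingers":-1},{"x":-38,"y":23,"z":0,"wx":0,"wy":0,"wz":0,"fingers":-1},{"x":-38,"y":23,"z":0,"wx":0,"wy":0,"wz":0,"fingers":-1}]}}

```text
clock: 12.6
position: [0.6052, -0.054, 0.212]
orientation: [-0.0, 0.757, 0.653, -0.0]
contact_force: [0.4, -0.2, -2.5]
grip_width: 0.0354
grip_force: 40.8
```

Emit:
{"op": "send_rows", "data": {"moves": [{"x":-38,"y":23,"z":0,"wx":0,"wy":0,"wz":0,"fingers":-1},{"x":-26,"y":14,"z":0,"wx":0,"wy":0,"wz":0,"fingers":-1},{"x":-12,"y":7,"z":0,"wx":0,"wy":0,"wz":0,"fingers":-1},{"x":0,"y":0,"z":0,"wx":0,"wy":0,"wz":0,"fingers":-1},{"x":0,"y":0,"z":0,"wx":0,"wy":0,"wz":0,"fingers":-1}]}}

```text
clock: 13.1
position: [0.637, -0.133, 0.2115]
orientation: [-0.001, 0.757, 0.653, -0.0]
contact_force: [-0.7, -0.2, -2.1]
grip_width: 0.0349
grip_force: 40.8
```

```bash
python3 -c "
from h import *
d([.638,-.1344,.082])"
```

```text
t 13.1 pos [ 0.637  -0.133   0.2115] q [-0.32  0.55  0.16  1.18  0.    1.4 ] grip 0.0349 40.8
 shift mm [ -1.3   1.3 129.5] turn [-0.001  -0.0007  0.0003]
```

Emit:
{"op": "send_rows", "data": {"moves": [{"x":-1.3,"y":1.3,"z":25,"wx":0,"wy":0,"wz":0,"fingers":-1},{"x":0,"y":0,"z":40,"wx":0,"wy":0,"wz":0,"fingers":-1},{"x":0,"y":0,"z":30,"wx":0,"wy":0,"wz":0,"fingers":-1},{"x":0,"y":0,"z":16,"wx":0,"wy":0,"wz":0,"fingers":-1},{"x":0,"y":0,"z":7,"wx":0,"wy":0,"wz":0,"fingers":-1}]}}

```text
clock: 13.6
position: [0.6372, -0.1332, 0.092]
orientation: [-0.002, 0.756, 0.654, -0.001]
contact_force: [-1.2, 0.3, -2.6]
grip_width: 0.035
grip_force: 40.7
```

Emit:
{"op": "send_rows", "data": {"moves": [{"x":0,"y":0,"z":3,"wx":0,"wy":0,"wz":0,"fingers":-1},{"x":0,"y":0,"z":2,"wx":0,"wy":0,"wz":0,"fingers":-1},{"x":0,"y":0,"z":0,"wx":0,"wy":0,"wz":0,"fingers":-1},{"x":0,"y":0,"z":0,"wx":0,"wy":0,"wz":0,"fingers":-1},{"x":0,"y":0,"z":0,"wx":0,"wy":0,"wz":0,"fingers":-1}]}}

```text
clock: 14.1
position: [0.639, -0.1355, 0.0893]
orientation: [0.0, 0.757, 0.653, 0.0]
contact_force: [-0.6, -1.3, -2.3]
grip_width: 0.0348
grip_force: 40.7
```

```bash
python3 -c "
from h import *
d([.638,-.1344,.082])"
```

```text
t 14.1 pos [ 0.639  -0.1355  0.0893] q [-0.32  0.65 -0.01  0.91  0.    1.4 ] grip 0.0348 40.7
 shift mm [ 1.  -1.2  7.3] turn [0.001  0.0002 0.    ]
```

Emit:
{"op": "send_rows", "data": {"moves": [{"x":1,"y":-1.2,"z":3,"wx":0,"wy":0,"wz":0,"fingers":-1},{"x":0,"y":0,"z":2,"wx":0,"wy":0,"wz":0,"fingers":-1},{"x":0,"y":0,"z":1,"wx":0,"wy":0,"wz":0,"fingers":-1},{"x":0,"y":0,"z":0.5,"wx":0,"wy":0,"wz":0,"fingers":-1},{"x":0,"y":0,"z":0,"wx":0,"wy":0,"wz":0,"fingers":-1}]}}

```text
clock: 14.6
position: [0.6374, -0.1341, 0.0822]
orientation: [-0.0, 0.757, 0.653, -0.0]
contact_force: [-1.5, 0.9, 2.4]
grip_width: 0.035
grip_force: 41.3
```

Emit:
{"op": "send_rows", "data": {"moves": [{"x":0,"y":0,"z":0.4,"wx":0,"wy":0,"wz":0,"fingers":-1},{"x":0,"y":0,"z":0.4,"wx":0,"wy":0,"wz":0,"fingers":-1},{"x":0,"y":0,"z":0,"wx":0,"wy":0,"wz":0,"fingers":-1},{"x":0,"y":0,"z":0,"wx":0,"wy":0,"wz":0,"fingers":-1},{"x":0,"y":0,"z":0,"wx":0,"wy":0,"wz":0,"fingers":-1}]}}

```text
clock: 15.1
position: [0.6375, -0.1341, 0.0822]
orientation: [0.0, 0.757, 0.653, 0.0]
contact_force: [-4.2, 1.3, 9.8]
grip_width: 0.0349
grip_force: 42.0
```

Emit:
{"op": "send_rows", "data": {"moves": [{"x":0,"y":0,"z":-0.6,"wx":0,"wy":0,"wz":0,"fingers":-1},{"x":0,"y":0,"z":0,"wx":0,"wy":0,"wz":0,"fingers":-0.1},{"x":0,"y":0,"z":0,"wx":0,"wy":0,"wz":0,"fingers":0.1},{"x":0,"y":0,"z":0,"wx":0,"wy":0,"wz":0,"fingers":0.4},{"x":0,"y":0,"z":0,"wx":0,"wy":0,"wz":0,"fingers":0.4}]}}

```text
clock: 15.6
position: [0.6377, -0.1343, 0.0818]
orientation: [0.0, 0.757, 0.653, 0.0]
contact_force: [-0.3, -0.8, -0.5]
grip_width: 0.0602
grip_force: 0.0
```

Emit:
{"op": "send_rows", "data": {"moves": [{"x":0,"y":0,"z":-15,"wx":0,"wy":0,"wz":0,"fingers":0.4},{"x":0,"y":0,"z":-35,"wx":0,"wy":0,"wz":0,"fingers":0.4},{"x":0,"y":0,"z":-45,"wx":0,"wy":0,"wz":0,"fingers":0.7},{"x":0,"y":0,"z":-35,"wx":0,"wy":0,"wz":0,"fingers":1},{"x":0,"y":0,"z":0,"wx":0,"wy":0,"wz":0,"fingers":1}]}}

```text
clock: 16.1
position: [0.6403, -0.1351, 0.2176]
orientation: [0.004, 0.757, 0.653, 0.002]
contact_force: [1.2, -1.0, 0.3]
grip_width: 0.0853
grip_force: 0.0
```

```bash
python3 -c "
from h import *
d([.4594,-.084,.18])"
```

```text
t 16.1 pos [ 0.6403 -0.1351  0.2176] q [-0.32  0.55  0.17  1.18 -0.    1.4 ] grip 0.0853 0.0
 shift mm [  24.1 -186.7   35.9] turn [0.0088 0.0015 0.0001]
```

Emit:
{"op": "send_rows", "data": {"moves": [{"x":3,"y":-25,"z":0,"wx":0,"wy":0,"wz":0,"fingers":1},{"x":5,"y":-42,"z":0,"wx":0,"wy":0,"wz":0,"fingers":1},{"x":5,"y":-42,"z":0,"wx":0,"wy":0,"wz":0,"fingers":1},{"x":5,"y":-42,"z":0,"wx":0,"wy":0,"wz":0,"fingers":1},{"x":6,"y":-36,"z":0,"wx":0,"wy":0,"wz":0,"fingers":1}]}}

```text
clock: 16.6
position: [0.4538, -0.0825, 0.2112]
orientation: [-0.0, 0.757, 0.653, -0.0]
contact_force: [-0.1, -0.7, -0.0]
grip_width: 0.0853
grip_force: 0.0
```

Emit:
{"op": "send_rows", "data": {"moves": [{"x":0,"y":0,"z":36,"wx":0,"wy":0,"wz":0,"fingers":1},{"x":0,"y":0,"z":30,"wx":0,"wy":0,"wz":0,"fingers":1},{"x":0,"y":0,"z":20,"wx":0,"wy":0,"wz":0,"fingers":1},{"x":0,"y":0,"z":0,"wx":0,"wy":0,"wz":0,"fingers":1},{"x":0,"y":0,"z":0,"wx":0,"wy":0,"wz":0,"fingers":1}]}}

```text
clock: 17.1
position: [0.4561, -0.0831, 0.1261]
orientation: [-0.0, 0.757, 0.653, -0.0]
contact_force: [0.1, 0.2, -0.1]
grip_width: 0.0857
grip_force: 0.0
```

```bash
python3 -c "
from h import *
np.set_printoptions(precision=4,suppress=True)
d([.4594,-.084,.022])
S=arm.capture('side');T=arm.capture('top')
cv2.imwrite('pics/g4.png',cv2.resize(np.hstack([S[130:235,190:335],S[140:245,260:405]]),None,fx=2.7,fy=2.7))"
```

```text
t 17.1 pos [ 0.4561 -0.0831  0.1261] q [-0.34  0.29 -0.51  0.77 -0.    1.38] grip 0.0857 0.0
 shift mm [ -0.4   3.5 104. ] turn [-0.0006 -0.0001  0.0001]
```

View pics/g4.png

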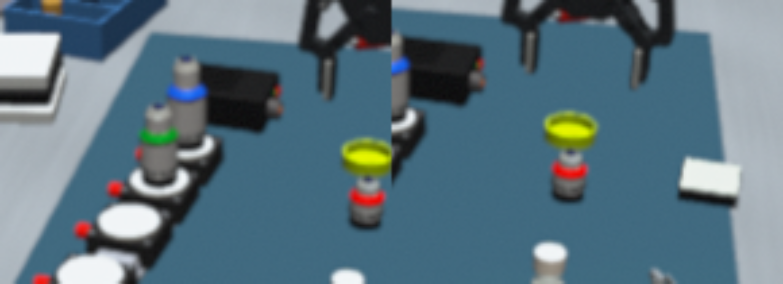

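Blue and green stand upright on pads 4 and 3, and red is undisturbed below the open jaws. Descend onto red.

Emit:
{"op": "send_rows", "data": {"moves": [{"x":-0.4,"y":3.5,"z":30,"wx":0,"wy":0,"wz":0,"fingers":1},{"x":0,"y":0,"z":35,"wx":0,"wy":0,"wz":0,"fingers":1},{"x":0,"y":0,"z":25,"wx":0,"wy":0,"wz":0,"fingers":1},{"x":0,"y":0,"z":12,"wx":0,"wy":0,"wz":0,"fingers":0.6},{"x":0,"y":0,"z":0,"wx":0,"wy":0,"wz":0,"fingers":0.3}]}}

```text
clock: 17.7
position: [0.4592, -0.0839, 0.0233]
orientation: [-0.001, 0.757, 0.653, -0.0]
contact_force: [0.5, 0.2, 0.8]
grip_width: 0.0591
grip_force: 0.0
```

Emit:
{"op": "send_rows", "data": {"moves": [{"x":0,"y":0,"z":0,"wx":0,"wy":0,"wz":0,"fingers":0},{"x":0,"y":0,"z":0,"wx":0,"wy":0,"wz":0,"fingers":0},{"x":0,"y":0,"z":0,"wx":0,"wy":0,"wz":0,"fingers":0},{"x":0,"y":0,"z":0,"wx":0,"wy":0,"wz":0,"fingers":0},{"x":0,"y":0,"z":0,"wx":0,"wy":0,"wz":0,"fingers":0}]}}

```text
clock: 18.2
position: [0.4598, -0.0841, 0.0243]
orientation: [0.0, 0.757, 0.653, 0.0]
contact_force: [0.7, -0.4, 0.1]
grip_width: 0.0433
grip_force: 0.0
```

```bash
python3 -c "
from h import *
d([.4594,-.084,.022])"
```

```text
t 18.2 pos [ 0.4598 -0.0841  0.0243] q [-0.34  0.45 -0.61  0.51 -0.    1.38] grip 0.0433 0.0
 shift mm [ 0.  -0.4  2.3] turn [0.0007 0.0001 0.0001]
```

Emit:
{"op": "send_rows", "data": {"moves": [{"x":0,"y":0,"z":2,"wx":0,"wy":0,"wz":0,"fingers":-0.1},{"x":0,"y":0,"z":0,"wx":0,"wy":0,"wz":0,"fingers":-0.4},{"x":0,"y":0,"z":0,"wx":0,"wy":0,"wz":0,"fingers":-1},{"x":0,"y":0,"z":0,"wx":0,"wy":0,"wz":0,"fingers":-1},{"x":0,"y":0,"z":0,"wx":0,"wy":0,"wz":0,"fingers":-1}]}}

```text
clock: 18.7
position: [0.4596, -0.084, 0.022]
orientation: [0.0, 0.757, 0.653, 0.0]
contact_force: [-0.7, -0.7, 2.9]
grip_width: 0.0296
grip_force: 39.4
```

```bash
python3 -c "
from h import *
d([.4594,-.084,.022])"
```

```text
t 18.7 pos [ 0.4596 -0.084   0.022 ] q [-0.34  0.45 -0.61  0.51  0.    1.38] grip 0.0296 39.4
 shift mm [-0.  -0.2 -0. ] turn [0.0001 0.     0.0001]
```

Emit:
{"op": "send_rows", "data": {"moves": [{"x":0,"y":0,"z":0,"wx":0,"wy":0,"wz":0,"fingers":-1},{"x":0,"y":0,"z":-10,"wx":0,"wy":0,"wz":0,"fingers":-1},{"x":0,"y":0,"z":-35,"wx":0,"wy":0,"wz":0,"fingers":-1},{"x":0,"y":0,"z":-45,"wx":0,"wy":0,"wz":0,"fingers":-1},{"x":0,"y":0,"z":-45,"wx":0,"wy":0,"wz":0,"fingers":-1}]}}

```text
clock: 19.2
position: [0.4587, -0.0837, 0.1587]
orientation: [-0.001, 0.757, 0.653, -0.0]
contact_force: [0.7, -0.5, -1.7]
grip_width: 0.0297
grip_force: 39.8
```

```bash
python3 -c "
from h import *
d([.6722,.0976,.15])"
```

```text
t 19.2 pos [ 0.4587 -0.0837  0.1587] q [-0.34  0.26 -0.45  0.86 -0.    1.38] grip 0.0297 39.8
 shift mm [210.6 184.6   8.5] turn [-0.0012 -0.0002  0.0001]
```

Emit:
{"op": "send_rows", "data": {"moves": [{"x":15,"y":13,"z":0,"wx":0,"wy":0,"wz":0,"fingers":-1},{"x":30,"y":26.5,"z":0,"wx":0,"wy":0,"wz":0,"fingers":-1},{"x":30,"y":26.5,"z":0,"wx":0,"wy":0,"wz":0,"fingers":-1},{"x":30,"y":26.5,"z":0,"wx":0,"wy":0,"wz":0,"fingers":-1},{"x":30,"y":26.5,"z":0,"wx":0,"wy":0,"wz":0,"fingers":-1}]}}

```text
clock: 19.7
position: [0.5978, 0.0333, 0.1575]
orientation: [0.0, 0.757, 0.653, -0.0]
contact_force: [0.3, -0.9, -0.8]
grip_width: 0.0298
grip_force: 39.9
```

Emit:
{"op": "send_rows", "data": {"moves": [{"x":30,"y":26.5,"z":0,"wx":0,"wy":0,"wz":0,"fingers":-1},{"x":30,"y":26.5,"z":0,"wx":0,"wy":0,"wz":0,"fingers":-1},{"x":15,"y":12,"z":0,"wx":0,"wy":0,"wz":0,"fingers":-1},{"x":0,"y":0,"z":20,"wx":0,"wy":0,"wz":0,"fingers":-1},{"x":0,"y":0,"z":40,"wx":0,"wy":0,"wz":0,"fingers":-1}]}}

```text
clock: 20.2
position: [0.6749, 0.0977, 0.0993]
orientation: [0.002, 0.757, 0.654, 0.002]
contact_force: [0.7, -0.6, -1.4]
grip_width: 0.0295
grip_force: 40.0
```

Emit:
{"op": "send_rows", "data": {"moves": [{"x":0,"y":0,"z":17,"wx":0,"wy":0,"wz":0,"fingers":-1},{"x":0,"y":0,"z":8,"wx":0,"wy":0,"wz":0,"fingers":-1},{"x":0,"y":0,"z":0,"wx":0,"wy":0,"wz":0,"fingers":-1},{"x":0,"y":0,"z":0,"wx":0,"wy":0,"wz":0,"fingers":-1},{"x":0,"y":0,"z":0,"wx":0,"wy":0,"wz":0,"fingers":-1}]}}

```text
clock: 20.7
position: [0.6733, 0.0968, 0.0735]
orientation: [0.001, 0.757, 0.653, 0.001]
contact_force: [0.1, -0.1, -1.6]
grip_width: 0.0302
grip_force: 40.0
```

```bash
python3 -c "
from h import *
d([.6722,.0976,.062])"
```

```text
t 20.7 pos [0.6733 0.0968 0.0735] q [0.04 0.71 0.06 0.92 0.   1.75] grip 0.0302 40.0
 shift mm [ 0.6 -1.2 11.5] turn [ 0.0023 -0.0004  0.0001]
```

Emit:
{"op": "send_rows", "data": {"moves": [{"x":0.6,"y":-1.2,"z":5,"wx":0,"wy":0,"wz":0,"fingers":-1},{"x":0,"y":0,"z":3,"wx":0,"wy":0,"wz":0,"fingers":-1},{"x":0,"y":0,"z":1.5,"wx":0,"wy":0,"wz":0,"fingers":-1},{"x":0,"y":0,"z":0,"wx":0,"wy":0,"wz":0,"fingers":-1},{"x":0,"y":0,"z":0,"wx":0,"wy":0,"wz":0,"fingers":-1}]}}

```text
clock: 21.2
position: [0.6712, 0.0976, 0.0623]
orientation: [-0.0, 0.757, 0.653, -0.0]
contact_force: [-0.7, 0.1, -1.3]
grip_width: 0.03
grip_force: 40.1
```

Emit:
{"op": "send_rows", "data": {"moves": [{"x":0,"y":0,"z":0.6,"wx":0,"wy":0,"wz":0,"fingers":-1},{"x":0,"y":0,"z":0.4,"wx":0,"wy":0,"wz":0,"fingers":-1},{"x":0,"y":0,"z":0.4,"wx":0,"wy":0,"wz":0,"fingers":-1},{"x":0,"y":0,"z":0,"wx":0,"wy":0,"wz":0,"fingers":-1},{"x":0,"y":0,"z":0,"wx":0,"wy":0,"wz":0,"fingers":-1}]}}

```text
clock: 21.7
position: [0.6714, 0.0976, 0.062]
orientation: [0.0, 0.757, 0.653, 0.0]
contact_force: [-3.7, -0.2, 9.3]
grip_width: 0.0296
grip_force: 40.9
```

```bash
python3 -c "
from h import *
d([.6722,.0976,.062])"
```

```text
t 21.7 pos [0.6714 0.0976 0.062 ] q [ 0.04  0.72  0.05  0.9  -0.    1.75] grip 0.0296 40.9
 shift mm [0.2 0.8 0. ] turn [ 0.0007 -0.      0.0001]
```

Emit:
{"op": "send_rows", "data": {"moves": [{"x":0,"y":0.5,"z":-0.6,"wx":0,"wy":0,"wz":0,"fingers":-1},{"x":0,"y":0,"z":0,"wx":0,"wy":0,"wz":0,"fingers":-0.2},{"x":0,"y":0,"z":0,"wx":0,"wy":0,"wz":0,"fingers":0},{"x":0,"y":0,"z":0,"wx":0,"wy":0,"wz":0,"fingers":0.3},{"x":0,"y":0,"z":0,"wx":0,"wy":0,"wz":0,"fingers":0.3}]}}

```text
clock: 22.2
position: [0.6717, 0.0975, 0.0615]
orientation: [-0.0, 0.757, 0.653, -0.0]
contact_force: [0.4, 0.3, 1.0]
grip_width: 0.0556
grip_force: 0.0
```

Emit:
{"op": "send_rows", "data": {"moves": [{"x":0,"y":0,"z":-15,"wx":0,"wy":0,"wz":0,"fingers":0.3},{"x":0,"y":0,"z":-35,"wx":0,"wy":0,"wz":0,"fingers":0.4},{"x":0,"y":0,"z":-45,"wx":0,"wy":0,"wz":0,"fingers":0.7},{"x":0,"y":0,"z":-30,"wx":0,"wy":0,"wz":0,"fingers":1},{"x":0,"y":0,"z":0,"wx":0,"wy":0,"wz":0,"fingers":1}]}}

```text
clock: 22.7
position: [0.6745, 0.0976, 0.1932]
orientation: [0.003, 0.757, 0.653, 0.004]
contact_force: [-1.2, 0.7, -0.2]
grip_width: 0.0852
grip_force: 0.0
```

```bash
python3 -c "
from h import *
d([.4647,.1975,.19])"
```

```text
t 22.7 pos [0.6745 0.0976 0.1932] q [ 0.04  0.62  0.22  1.16 -0.    1.75] grip 0.0852 0.0
 shift mm [  68.1 -222.2    1.3] turn [ 0.0091 -0.0017  0.0001]
```

```bash
python3 -c "
from h import *
np.set_printoptions(precision=4,suppress=True)
S=arm.capture('side');T=arm.capture('top')
a=cv2.resize(T[215:290,160:270],None,fx=3.5,fy=3.5,interpolation=cv2.INTER_CUBIC);b=cv2.resize(S[225:300,260:370],None,fx=3.5,fy=3.5,interpolation=cv2.INTER_CUBIC)
c=cv2.resize(S[130:260,190:300],None,fx=2.5,fy=2.5);c=cv2.copyMakeBorder(c,0,0,0,770-c.shape[1],0)[:325]
cv2.imwrite('pics/y1.png',np.vstack([np.hstack([a,b]),c]))
for n,im,at in(('top',T,(198,255)),('side',S,(316,273))):print(n,blob(im,'yellow',at,12,80))
t,_,_=pad(T,(253,253));print(t)
"
```

```text
top None
side (array([315.1788, 272.7579]), (307, 268, 18, 11))
[264.3398 251.2479]
```

View pics/y1.png

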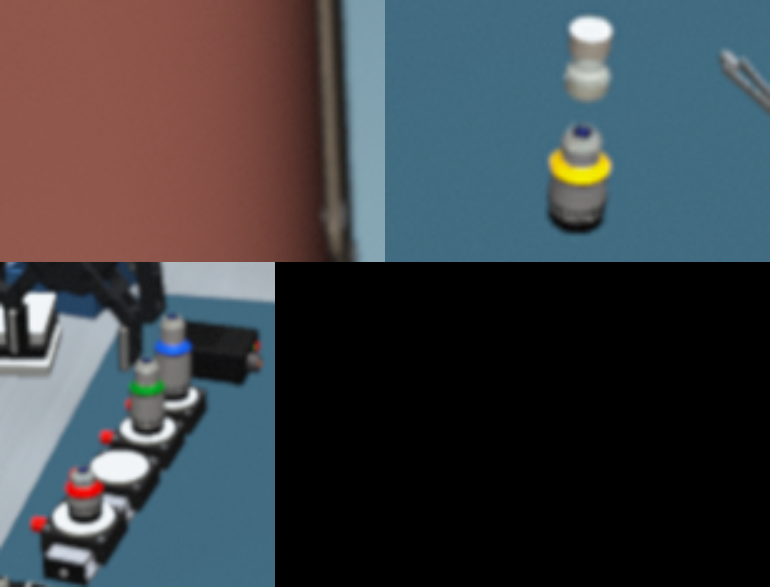

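Side view: red, green and blue stand upright on their pads, with pad 2 free. Yellow's lens is at side px (316,262.6). The arm hides yellow in the top view, so I'll pair that with the first top view (196.8,254.4).

Emit:
{"op": "send_rows", "data": {"moves": [{"x":8,"y":-26,"z":0,"wx":0,"wy":0,"wz":0,"fingers":1},{"x":13,"y":-42,"z":0,"wx":0,"wy":0,"wz":0,"fingers":1},{"x":13,"y":-42,"z":0,"wx":0,"wy":0,"wz":0,"fingers":1},{"x":13,"y":-42,"z":0,"wx":0,"wy":0,"wz":0,"fingers":1},{"x":13,"y":-42,"z":0,"wx":0,"wy":0,"wz":0,"fingers":1}]}}

```text
clock: 23.3
position: [0.4859, 0.1855, 0.1855]
orientation: [-0.001, 0.757, 0.653, -0.001]
contact_force: [-0.3, 0.8, -0.2]
grip_width: 0.0859
grip_force: 0.0
```

Emit:
{"op": "send_rows", "data": {"moves": [{"x":8,"y":-28,"z":20,"wx":0,"wy":0,"wz":0,"fingers":1},{"x":0,"y":0,"z":30,"wx":0,"wy":0,"wz":0,"fingers":1},{"x":0,"y":0,"z":0,"wx":0,"wy":0,"wz":0,"fingers":1},{"x":0,"y":0,"z":0,"wx":0,"wy":0,"wz":0,"fingers":1},{"x":0,"y":0,"z":0,"wx":0,"wy":0,"wz":0,"fingers":1}]}}

```text
clock: 23.8
position: [0.4631, 0.1971, 0.1374]
orientation: [0.0, 0.757, 0.653, 0.0]
contact_force: [1.0, 0.2, -0.5]
grip_width: 0.0855
grip_force: 0.0
```

```bash
python3 -c "
from h import *
np.set_printoptions(precision=4,suppress=True)
print(tri((196.8,254.4),(316,262.6)),plane('top',(196.8,254.4),.06),plane('side',(316,262.6),.06))
d([.4647,.1975,.027])"
```

```text
(array([0.4645, 0.1972, 0.0579]), np.float64(0.0004741883883480316)) [0.4646 0.1967 0.06  ] [0.4642 0.1999 0.06  ]
t 23.8 pos [0.4631 0.1971 0.1374] q [ 0.26  0.34 -0.39  0.83 -0.    1.98] grip 0.0855 0.0
 shift mm [  0.6   1.4 110.4] turn [ 0.0009 -0.0003 -0.0005]
```

Yellow triangulates to (0.4645, 0.1972) with its tip at 58 mm, so it is consistent. Descend.

Emit:
{"op": "send_rows", "data": {"moves": [{"x":0.5,"y":1.3,"z":30,"wx":0,"wy":0,"wz":0,"fingers":1},{"x":0,"y":0,"z":38,"wx":0,"wy":0,"wz":0,"fingers":1},{"x":0,"y":0,"z":28,"wx":0,"wy":0,"wz":0,"fingers":1},{"x":0,"y":0,"z":13,"wx":0,"wy":0,"wz":0,"fingers":0.6},{"x":0,"y":0,"z":0,"wx":0,"wy":0,"wz":0,"fingers":0.3}]}}

```text
clock: 24.3
position: [0.4632, 0.197, 0.0267]
orientation: [-0.0, 0.757, 0.653, -0.001]
contact_force: [0.8, 0.7, -0.3]
grip_width: 0.059
grip_force: 0.0
```

Emit:
{"op": "send_rows", "data": {"moves": [{"x":0,"y":0,"z":0,"wx":0,"wy":0,"wz":0,"fingers":0.05},{"x":0,"y":0,"z":0,"wx":0,"wy":0,"wz":0,"fingers":0.05},{"x":0,"y":0,"z":0,"wx":0,"wy":0,"wz":0,"fingers":0.05},{"x":0,"y":0,"z":0,"wx":0,"wy":0,"wz":0,"fingers":0.05},{"x":0,"y":0,"z":0,"wx":0,"wy":0,"wz":0,"fingers":0.05}]}}

```text
clock: 24.8
position: [0.4637, 0.1976, 0.028]
orientation: [0.0, 0.757, 0.653, 0.0]
contact_force: [0.3, -0.1, 0.1]
grip_width: 0.0449
grip_force: 0.0
```

```bash
python3 -c "
from h import *
d([.4645,.1972,.027])"
```

```text
t 24.8 pos [0.4637 0.1976 0.028 ] q [ 0.26  0.49 -0.51  0.57 -0.    1.98] grip 0.0449 0.0
 shift mm [-0.3  0.9  1. ] turn [ 0.0007 -0.0003  0.0001]
```

Emit:
{"op": "send_rows", "data": {"moves": [{"x":0,"y":0.9,"z":0,"wx":0,"wy":0,"wz":0,"fingers":-0.1},{"x":0,"y":0,"z":0,"wx":0,"wy":0,"wz":0,"fingers":-0.4},{"x":0,"y":0,"z":0,"wx":0,"wy":0,"wz":0,"fingers":-1},{"x":0,"y":0,"z":0,"wx":0,"wy":0,"wz":0,"fingers":-1},{"x":0,"y":0,"z":0,"wx":0,"wy":0,"wz":0,"fingers":-1}]}}

```text
clock: 25.3
position: [0.4646, 0.1974, 0.028]
orientation: [0.0, 0.757, 0.653, 0.0]
contact_force: [-0.5, -0.3, 5.3]
grip_width: 0.0308
grip_force: 39.2
```

```bash
python3 -c "
from h import *
d([.4645,.1972,.027])"
```

```text
t 25.3 pos [0.4646 0.1974 0.028 ] q [ 0.26  0.49 -0.51  0.57 -0.    1.97] grip 0.0308 39.2
 shift mm [-0.3 -0.1  1. ] turn [ 0.0007 -0.0002  0.0001]
```

Emit:
{"op": "send_rows", "data": {"moves": [{"x":0,"y":0,"z":-10,"wx":0,"wy":0,"wz":0,"fingers":-1},{"x":0,"y":0,"z":-35,"wx":0,"wy":0,"wz":0,"fingers":-1},{"x":0,"y":0,"z":-45,"wx":0,"wy":0,"wz":0,"fingers":-1},{"x":0,"y":0,"z":-45,"wx":0,"wy":0,"wz":0,"fingers":-1},{"x":0,"y":0,"z":-25,"wx":0,"wy":0,"wz":0,"fingers":-1}]}}

```text
clock: 25.8
position: [0.4652, 0.1977, 0.1916]
orientation: [0.001, 0.757, 0.653, 0.002]
contact_force: [1.0, 0.2, -1.7]
grip_width: 0.0309
grip_force: 40.0
```

```bash
python3 -c "
from h import *
d([.6594,.0128,.19])"
```

```text
t 25.8 pos [0.4652 0.1977 0.1916] q [ 0.26  0.29 -0.31  0.97  0.    1.97] grip 0.0309 40.0
 shift mm [-154.5  219.1    2.1] turn [ 0.0035 -0.0015  0.0002]
```

Emit:
{"op": "send_rows", "data": {"moves": [{"x":-13,"y":18,"z":0,"wx":0,"wy":0,"wz":0,"fingers":-1},{"x":-26,"y":37,"z":0,"wx":0,"wy":0,"wz":0,"fingers":-1},{"x":-26,"y":37,"z":0,"wx":0,"wy":0,"wz":0,"fingers":-1},{"x":-26,"y":37,"z":0,"wx":0,"wy":0,"wz":0,"fingers":-1},{"x":-26,"y":37,"z":0,"wx":0,"wy":0,"wz":0,"fingers":-1}]}}

```text
clock: 26.3
position: [0.6122, 0.056, 0.1881]
orientation: [-0.0, 0.757, 0.653, -0.0]
contact_force: [-0.1, 1.4, -1.3]
grip_width: 0.0304
grip_force: 40.1
```

Emit:
{"op": "send_rows", "data": {"moves": [{"x":-26,"y":37,"z":0,"wx":0,"wy":0,"wz":0,"fingers":-1},{"x":-11.5,"y":16,"z":0,"wx":0,"wy":0,"wz":0,"fingers":-1},{"x":0,"y":0,"z":0,"wx":0,"wy":0,"wz":0,"fingers":-1},{"x":0,"y":0,"z":0,"wx":0,"wy":0,"wz":0,"fingers":-1},{"x":0,"y":0,"z":0,"wx":0,"wy":0,"wz":0,"fingers":-1}]}}

```text
clock: 26.8
position: [0.6574, 0.0134, 0.1878]
orientation: [-0.0, 0.757, 0.654, -0.0]
contact_force: [-0.6, 0.9, -1.7]
grip_width: 0.031
grip_force: 40.2
```

```bash
python3 -c "
from h import *
d([.6594,.0128,.068])"
```

```text
t 26.8 pos [0.6574 0.0134 0.1878] q [-0.09  0.58  0.14  1.13  0.    1.63] grip 0.031 40.2
 shift mm [ -0.4   2.2 119.7] turn [-0.0009 -0.0002  0.001 ]
```

Emit:
{"op": "send_rows", "data": {"moves": [{"x":-0.4,"y":2,"z":25,"wx":0,"wy":0,"wz":0,"fingers":-1},{"x":0,"y":0,"z":38,"wx":0,"wy":0,"wz":0,"fingers":-1},{"x":0,"y":0,"z":28,"wx":0,"wy":0,"wz":0,"fingers":-1},{"x":0,"y":0,"z":14,"wx":0,"wy":0,"wz":0,"fingers":-1},{"x":0,"y":0,"z":6,"wx":0,"wy":0,"wz":0,"fingers":-1}]}}

```text
clock: 27.3
position: [0.6591, 0.0127, 0.0757]
orientation: [-0.001, 0.757, 0.654, -0.001]
contact_force: [-0.2, -0.2, -1.6]
grip_width: 0.0311
grip_force: 40.2
```

Emit:
{"op": "send_rows", "data": {"moves": [{"x":0,"y":0,"z":1,"wx":0,"wy":0,"wz":0,"fingers":-1},{"x":0,"y":0,"z":0,"wx":0,"wy":0,"wz":0,"fingers":-1},{"x":0,"y":0,"z":0,"wx":0,"wy":0,"wz":0,"fingers":-1},{"x":0,"y":0,"z":0,"wx":0,"wy":0,"wz":0,"fingers":-1},{"x":0,"y":0,"z":0,"wx":0,"wy":0,"wz":0,"fingers":-1}]}}

```text
clock: 27.8
position: [0.6606, 0.0118, 0.0763]
orientation: [0.0, 0.757, 0.653, 0.0]
contact_force: [-0.2, 0.3, -1.7]
grip_width: 0.0309
grip_force: 40.2
```

```bash
python3 -c "
from h import *
d([.6594,.0128,.068])"
```

```text
t 27.8 pos [0.6606 0.0118 0.0763] q [-0.09  0.67 -0.    0.9  -0.    1.63] grip 0.0309 40.2
 shift mm [ 0.9 -1.3  8.3] turn [ 0.001 -0.     0.   ]
```

Emit:
{"op": "send_rows", "data": {"moves": [{"x":0.9,"y":-1,"z":3.5,"wx":0,"wy":0,"wz":0,"fingers":-1},{"x":0,"y":0,"z":2,"wx":0,"wy":0,"wz":0,"fingers":-1},{"x":0,"y":0,"z":1,"wx":0,"wy":0,"wz":0,"fingers":-1},{"x":0,"y":0,"z":0,"wx":0,"wy":0,"wz":0,"fingers":-1},{"x":0,"y":0,"z":0,"wx":0,"wy":0,"wz":0,"fingers":-1}]}}

```text
clock: 28.3
position: [0.6594, 0.0129, 0.069]
orientation: [-0.0, 0.757, 0.653, -0.0]
contact_force: [-0.2, -0.5, -1.2]
grip_width: 0.0309
grip_force: 40.2
```

Emit:
{"op": "send_rows", "data": {"moves": [{"x":0,"y":0,"z":0.5,"wx":0,"wy":0,"wz":0,"fingers":-1},{"x":0,"y":0,"z":0.5,"wx":0,"wy":0,"wz":0,"fingers":-1},{"x":0,"y":0,"z":0.4,"wx":0,"wy":0,"wz":0,"fingers":-1},{"x":0,"y":0,"z":0,"wx":0,"wy":0,"wz":0,"fingers":-1},{"x":0,"y":0,"z":0,"wx":0,"wy":0,"wz":0,"fingers":-1}]}}

```text
clock: 28.8
position: [0.6595, 0.0129, 0.068]
orientation: [0.0, 0.757, 0.653, 0.0]
contact_force: [-1.6, -0.5, 2.9]
grip_width: 0.0309
grip_force: 40.6
```

```bash
python3 -c "
from h import *
d([.6594,.0128,.068])"
```

```text
t 28.8 pos [0.6595 0.0129 0.068 ] q [-0.09  0.68 -0.01  0.88  0.    1.63] grip 0.0309 40.6
 shift mm [-0.1 -0.1  0. ] turn [ 0.0003 -0.0001  0.0001]
```

Contact at the right height. Release, rise, then back the arm away for a last look.

Emit:
{"op": "send_rows", "data": {"moves": [{"x":0,"y":0,"z":0,"wx":0,"wy":0,"wz":0,"fingers":-0.2},{"x":0,"y":0,"z":0,"wx":0,"wy":0,"wz":0,"fingers":0},{"x":0,"y":0,"z":0,"wx":0,"wy":0,"wz":0,"fingers":0.2},{"x":0,"y":0,"z":0,"wx":0,"wy":0,"wz":0,"fingers":0.35},{"x":0,"y":0,"z":0,"wx":0,"wy":0,"wz":0,"fingers":0.35}]}}

```text
clock: 29.3
position: [0.6594, 0.0129, 0.0677]
orientation: [-0.0, 0.757, 0.653, 0.0]
contact_force: [0.6, 0.0, 0.2]
grip_width: 0.0576
grip_force: 0.0
```

Emit:
{"op": "send_rows", "data": {"moves": [{"x":0,"y":0,"z":-15,"wx":0,"wy":0,"wz":0,"fingers":0.35},{"x":0,"y":0,"z":-35,"wx":0,"wy":0,"wz":0,"fingers":0.4},{"x":0,"y":0,"z":-45,"wx":0,"wy":0,"wz":0,"fingers":0.7},{"x":0,"y":0,"z":-45,"wx":0,"wy":0,"wz":0,"fingers":1},{"x":0,"y":0,"z":0,"wx":0,"wy":0,"wz":0,"fingers":1}]}}

```text
clock: 29.8
position: [0.6626, 0.0126, 0.2147]
orientation: [0.004, 0.757, 0.653, 0.004]
contact_force: [1.3, -0.4, -0.6]
grip_width: 0.0848
grip_force: 0.0
```

Emit:
{"op": "send_rows", "data": {"moves": [{"x":-15,"y":-35,"z":0,"wx":0,"wy":0,"wz":0,"fingers":1},{"x":-20,"y":-42,"z":0,"wx":0,"wy":0,"wz":0,"fingers":1},{"x":-20,"y":-42,"z":0,"wx":0,"wy":0,"wz":0,"fingers":1},{"x":-30,"y":-35,"z":0,"wx":0,"wy":0,"wz":0,"fingers":1},{"x":-40,"y":-20,"z":0,"wx":0,"wy":0,"wz":0,"fingers":1}]}}

```text
clock: 30.3
position: [0.4661, -0.0846, 0.2074]
orientation: [-0.001, 0.756, 0.654, -0.0]
contact_force: [-0.1, -1.3, 0.4]
grip_width: 0.0853
grip_force: 0.0
```

Emit:
{"op": "send_rows", "data": {"moves": [{"x":-40,"y":-10,"z":0,"wx":0,"wy":0,"wz":0,"fingers":1},{"x":-40,"y":0,"z":0,"wx":0,"wy":0,"wz":0,"fingers":1},{"x":-40,"y":0,"z":0,"wx":0,"wy":0,"wz":0,"fingers":1},{"x":-40,"y":0,"z":0,"wx":0,"wy":0,"wz":0,"fingers":1},{"x":0,"y":0,"z":0,"wx":0,"wy":0,"wz":0,"fingers":1}]}}

```text
clock: 30.8
position: [0.4351, -0.2463, 0.2075]
orientation: [0.001, 0.758, 0.652, -0.0]
contact_force: [1.0, 0.7, 0.3]
grip_width: 0.0857
grip_force: 0.0
```

```bash
python3 -c "
from h import *
np.set_printoptions(precision=4,suppress=True)
S=arm.capture('side');T=arm.capture('top')
cv2.imwrite('pics/T9.npy.png',T)
a=cv2.resize(T[125:275,215:375],None,fx=2.4,fy=2.4,interpolation=cv2.INTER_CUBIC);b=cv2.resize(S[130:280,200:360],None,fx=2.4,fy=2.4,interpolation=cv2.INTER_CUBIC)
cv2.imwrite('pics/f1.png',np.hstack([a,b]))
for n,(x,y),z in(('red',(.6722,.0976),.086),('yellow',(.6594,.0128),.1),('green',(.6486,-.062),.114),('blue',(.638,-.1344),.128)):
    e=proj('top',[x,y,z]);es=proj('side',[x,y,z]);m=lens(T,e,4);ms=lens(S,es,3)
    print(n,e,m,(plane('top',m,z)-[x,y,z])[:2]*1e3,es,ms)
t,_,_=pad(T,(253,253));print('vial',t,plane('top',t,.048))
d([.64,.0,.2])"
```

```text
red [242.4734 154.0871] [242.4808 154.3974] [-0.6672 -0.0149] [221.7774 212.9688] [222.4099 209.0082]
yellow [282.8064 157.7277] [281.7643 157.7448] [0.0012 2.1491] [236.4335 188.6312] [236.0455 185.2074]
green [319.6162 160.6139] [318.7805 160.4564] [0.3556 1.6837] [247.7195 168.9623] [247.4968 165.5839]
blue [356.5196 163.5225] [356.4121 163.77  ] [-0.4998  0.2286] [257.6358 151.6703] [258.3096 148.2289]
vial [252.1312 252.4517] [0.4679 0.0813 0.048 ]
t 30.9 pos [ 0.4352 -0.2426  0.2073] q [-0.66  0.27 -0.3   1.01  0.    1.06] grip 0.0858 0.0
 shift mm [270.3 166.5   7.4] turn [-0.0004 -0.0005 -0.0019]
```

View pics/f1.png

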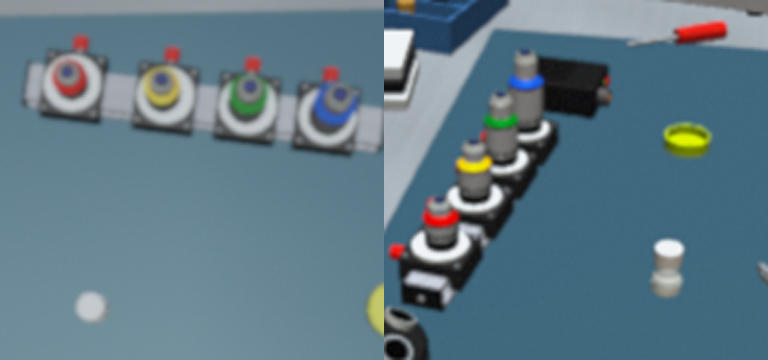

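Red, yellow, green and blue stand upright on pads 1 to 4, starting from the turret end. Lens positions in the top view are within about 2 mm of the pad centres, and the vial at px (252,252) is unmoved. Handing in.

```bash
python3 -c "
from cell import arm
print(arm.finish_job())"
```

```text
the job is handed in; nothing more can be done
None
```

I handed in the job at about 31 s: red, yellow, green and blue stand upright in order of length from the turret, each within about 2 mm of its pad centre, and the vial did not move.

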